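Free the seized lens arm and refit it the other way round

TASK

The bridge-shaped lens arm has seized on its post, and its lens stands short of the specimen dish. Work the copper-coloured end off the post by twisting it back and forth while easing it up (a straight pull only drags the post up out of the board, which must not happen), then set the arm down on its two end blocks, clear of the post, and let go. Take it again, turn it end for end and fit the blue end over the post, fully down, with the lens standing over the dish; leave the dish, jars and carton where they are.

Things in the scene. Friction and masses are not known exactly. Their poses are not given: they have to be found in the camera images.
- rusty_end (a point): Centre (half-way up, on the bore's axis) of the copper-coloured end block of the loose lens arm (160 g); x from rusty to blue end, z up. Blocks are 34 (along) x 30 (across) x 36 mm high with a 20 mm vertical through-bore. Starts flat on the board, seized on the post: about 20 N straight up to move it; while being turned (0.2 N m) it slides up with a few newtons. See post.
- blue_end (a point): Centre of the blue end block of the lens arm, 160 mm along the arm's x from rusty_end; same size and bore, not seized, slips freely on the post. The blocks stand as the feet of a bridge, joined at their tops by an aluminium bar 12 mm wide, 8 mm thick, underside 27 mm above the blocks' undersides. Same axes.
- lens (a point): Centre of the round lens in its black ring (52 mm across, 9 mm thick), part of the lens arm, 55 mm from the rusty end's axis and 105 mm from the blue end's, 13 mm higher than the block centres. Same axes.
- board: White board 180 x 270 x 12 mm thick, fixed to the table. Its origin is on the post's axis at the board's underside; the board reaches 90 mm either way along its x, 60 mm to its +y and 210 mm to its -y. Its z is up.
- post_foot (a point): Foot of the upright steel post, on its axis, at the board's upper face. The post stands 34 mm: 16 mm across up to 14 mm, then a 13 mm neck, tapering above 24 mm to a 5 mm tip (it does not show above the 36 mm blocks).
- post (a joint): How far (m) the post has been drawn up out of its socket: 0 is home. A spring holds it down with about 9 N and lowers it again; it does not turn. Raising the seized block 2 mm along with each twist of 0.8 rad, to and fro, keeps it down; after about 12 mm of lift the block is free.
- dish_center (a point): Centre (half-way up) of the loose glass specimen dish, 44 mm across, 12 mm high, standing on the board on a blue circle 105 mm from the post along the board's -y. To be left where it is.
- jar: Clear specimen jar with white lid, 64 mm across, 85 mm high, origin under its centre. Bystander.
- vial: Amber jar with white lid, 44 mm across, 65 mm high, origin under its centre. Bystander.
- carton: Card box 73 x 103 x 40 mm high, origin under its centre. Bystander.
Mind the look-alikes: they are no part of the job. Of the things shaped like the part that bears dish_center, the clear glass one is meant.

How it is judged:
On the way, in this order (a step that is already met when the one before it is completed fails the run):
1. the rusty end is drawn clear off the post, the post staying down (z of each of rusty_end, blue_end in the frame of post_foot above 0.036 m and horizontal distance between rusty_end and post_foot above 0.03 m and value of joint post below 0.003 m).
2. the arm is set down on its two end blocks, clear of the post, and let go (horizontal distance between each of rusty_end, blue_end and post_foot above 0.03 m and height (world z) of each of rusty_end, blue_end below 0.034 m and angle between lens's own z axis and vertical below 0.1 rad and contact force between the fingers and lens_arm below 0.3 N and linear speed of lens_arm below 0.03 m/s), for 0.2 s.
At the end, for the whole second after the job is handed in: The blue end block is on the post (axes within 6 mm), both end blocks are down on the board (within 3 mm) and the arm level (within 0.06 rad), the lens centre is within 20 mm of the dish centre seen from above, the post is home (within 3 mm), and the arm is at rest and released (horizontal distance between blue_end and post_foot below 0.006 m and z of each of blue_end, rusty_end in the frame of post_foot below 0.021 m and angle between lens's own z axis and vertical below 0.06 rad and horizontal distance between lens and dish_center below 0.02 m and value of joint post below 0.003 m and linear speed of lens_arm below 0.02 m/s); the robot touches nothing.
It fails at once if the post is dragged up out of the board by more than 8 mm (value of joint post above 0.008 m).
It fails at once if the dish is moved by more than 12 mm (distance of dish_center from where it was at the start of the episode above 0.012 m).
It fails at once if the jar is moved by more than 20 mm (distance of jar from where it was at the start of the episode above 0.02 m).
It fails at once if the vial is moved by more than 20 mm (distance of vial from where it was at the start of the episode above 0.02 m).
It fails at once if the carton is moved by more than 20 mm (distance of carton from where it was at the start of the episode above 0.02 m).
It also fails if it takes over 72 s, if anything falls off the work surface, if the arm or the gripper's body presses on something with over 40 N, if the wrist force passes 120 N, or if a joint passes its speed limit or range.

ROBOT

A 6-joint arm with a two-finger parallel gripper is mounted at the origin on the work surface. World frame = base frame: x ahead of the robot, y to its left, z up, the work surface at z = 0. Lengths are in m, angles in rad, forces in N, time in s.
With the tool pointing down it reaches from about 0.3 to 0.775 m from the base axis. Payload 14.6 kg.
Tool frame: the origin (TCP) lies on the centre line of the jaws, within the pads' length; the fingertips stand 19 mm ahead of it and the grasp point (between the pads) is the TCP; y points along the fingers, x is the direction in which the jaws open and shut, and the axes are right-handed (so a half turn about y gives the same grasp; the last joint's range is limited). The gripper opens to 94 mm and grips with 3 to 60 N. Pads are 16 mm wide; open, the fingers measure 119 mm over their backs; the gripper's body (75 mm by 177 mm) begins 78 mm behind the grasp point.
Start: joints at [1.231, 0.3, 1.521, -0, 1.321, -0.067], TCP at [0.148, 0.53, 0.19] pointing down, gripper open.
Joint ranges: [-3.03, 3.03], [-0.79, 2.21], [0.23, 2.52], [-1.04, 4.18], [0, 3.07], [-2.55, 2.55]. Speed limits (rad/s): [2.22, 2.22, 2.57, 3.14, 3.14, 3.14].

INTERFACE

Orientations are given as [roll, pitch, yaw] about the fixed x, y, z axes, in that order (R = Rz(yaw) Ry(pitch) Rx(roll)).
In Python, from station import ctrl, optics gives the robot as it stands.
- The arm moves only by the tool jog_arm, never from a script. Its argument "targets" is a list of rows, each a list of 3 entries, a list of its own where there are three numbers: the finger opening in cm, from 0 to 9.4, then the shift along the tool's x, y, z in cm, then the turn about the tool's y in rad. A call has 1 to 10 rows; each row is the pose to reach, as a shift and turn from the pose commanded when the call began, along the tool's axes at that moment; what a row does not reach only later rows make up. A row lasts 1/10 s, in which the tool goes at most 50 mm and 8.59 degrees, less where a joint would pass 70% of its speed; a pose out of reach is approached as far as the arm can. A call with a gripper value outside its range is refused whole. The fingers move at their own pace and stop on an object; "grip_force" is the grip in N (left out, the last holds). Time passes only in rows, so rows that repeat a pose let the fingers close. It gives the time, the measured TCP pose, the force and the opening at its end, in the units of the state.
- ctrl.get_obs(): the state, without advancing time (a new reading comes with each control period).
- optics.camera(name): name is "scene" or "top"; returns a dict with "img" (480x640x3 uint8, red, green, blue), "range_z" (480x640 float32, m along the optical axis (not along the pixel's ray), 0 where there is no reading), "camera_matrix" (3x3 intrinsics, pixels), "world_to_cam" (4x4, takes a point from world to camera coordinates). Camera axes: x right, y up, looking along -z (the intrinsics and any distortion apply to the point x, -y, -z); pixel columns grow to the right and rows downward; lengths in m; the calibration is good to about 2 mm. A picture is of the moment at which its call begins.
- ctrl.hand_in(): hands the job in, once; it reports no verdict.
The state is a dict: "time_s": time; "qpos": joint angles; "joint_vel": joint speeds; "tau": joint torques, N m; "ee_pos": TCP position; "eef_rot": TCP orientation; "force": force on the tool from outside, world axes, zero at the start; "moment": the same for the moment, N m; "grip_width": finger opening in m.
Only numpy, scipy, OpenCV 4.12 (cv2) and the standard library are available. Lean on these libraries where they do the work, as an engineer would, in place of code of your own. Each camera call takes 0.05 s, during which the arm holds its last target. There are 200 camera calls.

## Working session

There is one attempt and no reset: what is moved stays moved. The work goes in short steps, Python scripts to look and compute and a tool call to move; the robot and the scene stay as the last step left them, time stands still between calls to the robot, and variables do not carry over. Pictures are saved under pics/ and viewed, about 8 in all and at most 12, crops included, and the job is handed in when it is done.

Besides the shell and the picture viewer there is one more tool, called after "Emit:" as name(argument=value, ...) on one line, values as JSON. jog_arm: Moves the arm, as the interface text tells. Its arguments: {"type":"object","properties":{"targets":{"type":"array","items":{"type":"array"}},"grip_force":{"type":"number"}},"required":["targets"]}

```bash
mkdir -p pics; ls
python3 - <<'E'
from station import ctrl, optics
import cv2,numpy as np
print(ctrl.get_obs())
for n in ("scene","top"):
    c=optics.camera(n); cv2.imwrite(f"pics/{n}0.png",c["img"][:,:,::-1]); np.savez(f"{n}0.npz",**{k:c[k] for k in("img","range_z","camera_matrix","world_to_cam")})
    print(n,c["camera_matrix"],c["world_to_cam"])
E
```

```text
pics
{'time_s': 0.0, 'qpos': array([ 1.23140133e+00,  3.00439174e-01,  1.52155413e+00, -9.76585213e-06,
        1.32072404e+00, -6.65815529e-02]), 'joint_vel': array([-0.00044932,  0.0007975 , -0.00055195, -0.00070676,  0.00130561,
       -0.0003516 ]), 'tau': array([-1.18031963e-03, -5.31807232e+01, -3.52739275e+01,  7.07697007e-02,
        2.44154624e-02, -1.25396450e-04]), 'ee_pos': array([0.14809675, 0.5293999 , 0.18921526]), 'eef_rot': array([-1.57073094e+00,  1.12283112e-03,  1.29798534e+00]), 'force': array([ 0.88381079,  0.54235993, -0.54162067]), 'moment': array([ 0.04707874,  0.01266322, -0.03174033]), 'grip_width': 0.09339041448527971}
scene [[596.92281236   0.         310.3157686 ]
 [  0.         596.92281236 237.07494282]
 [  0.           0.           1.        ]] [[-0.76087306  0.64868019 -0.01691737  0.43301903]
 [-0.52290115 -0.59748506  0.60793585  0.23883776]
 [ 0.38424806  0.47140813  0.7938059  -1.41392717]
 [ 0.          0.          0.          1.        ]]
top [[495.97410444   0.         313.25400309]
 [  0.         495.97410444 238.30544047]
 [  0.           0.           1.        ]] [[-0.00562958 -0.99934253 -0.03581638  0.01781724]
 [ 0.98704486 -0.01129635  0.16004633 -0.54660408]
 [-0.1603457  -0.03445138  0.98645951 -1.04981875]
 [ 0.          0.          0.          1.        ]]
```

View pics/top0.png

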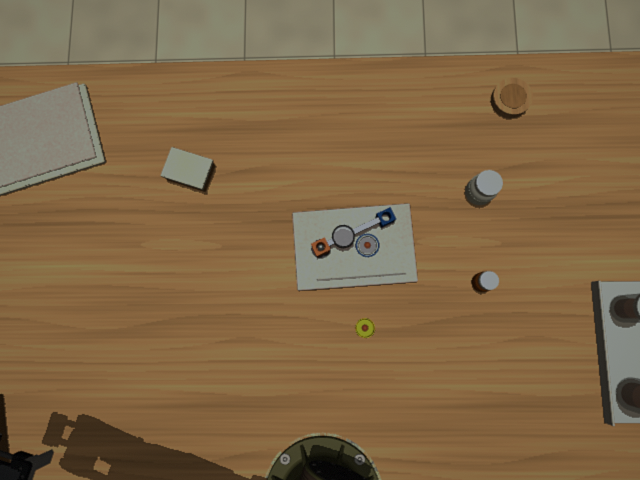

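View pics/scene0.png

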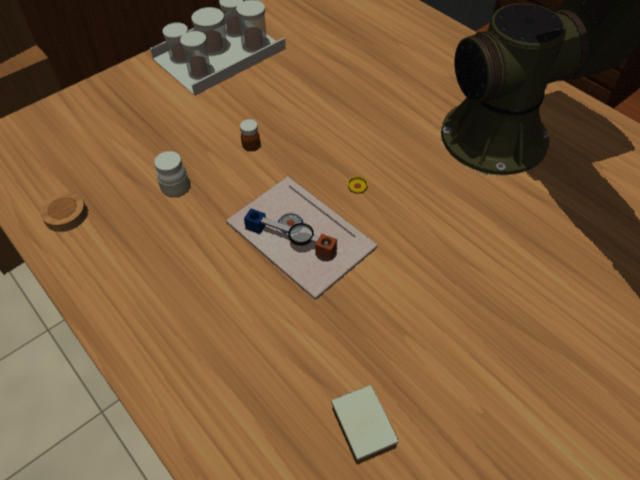

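Top view: copper end (320,247), lens (343,237), blue end (387,217), clear dish (368,245) on the board. Dish look-alikes are a yellow ring (365,328) and a brown wooden dish (512,97). The clear glass one on the blue circle is meant. I'll confirm that in an enlarged crop and measure.

```bash
cat > h.py <<'E'
import numpy as np,cv2
from station import ctrl,optics
def pix2w(c,u,v,z):
    K=c["camera_matrix"];T=c["world_to_cam"];R=T[:3,:3];o=-R.T@T[:3,3]
    d=R.T@np.array([(u-K[0,2])/K[0,0],-(v-K[1,2])/K[1,1],-1]); return o+d*(z-o[2])/d[2]
def w2pix(c,p):
    q=c["world_to_cam"]@np.r_[p,1]; K=c["camera_matrix"]; return K[0,0]*q[0]/-q[2]+K[0,2], K[1,1]*-q[1]/-q[2]+K[1,2]
def cloud(c):
    z=c["range_z"];v,u=np.indices(z.shape);K=c["camera_matrix"];T=c["world_to_cam"]
    P=np.stack([(u-K[0,2])/K[0,0]*z,-(v-K[1,2])/K[1,1]*z,-z],-1); return (P-T[:3,3])@T[:3,:3]
def blobs(c):
    h=cv2.cvtColor(c["img"],cv2.COLOR_RGB2HSV);P=cloud(c);out={}
    for n,lo,hi in(("rusty",(3,120,60),(14,255,255)),("blue",(105,120,40),(125,255,255))):
        m=cv2.inRange(h,lo,hi)>0
        m&=(P[...,2]>.035)&(P[...,2]<.2)&(P[...,0]>.25)&(P[...,0]<.8)&(abs(P[...,1])<.3)
        k,l,s,ce=cv2.connectedComponentsWithStats(m.astype(np.uint8))
        if k<2: continue
        i=1+np.argmax(s[1:,4]);Q=P[l==i];zt=np.percentile(Q[:,2],80);Q=Q[Q[:,2]>zt-.006]
        r=cv2.minAreaRect(Q[:,:2].astype(np.float32)); out[n]=(s[i,4],ce[i].round(1),np.round(r[0],4),np.round(r[1],4),round(zt,4))
    return out
E
python3 - <<'E'
from h import *
for n in("top","scene"):
    c=dict(np.load(n+"0.npz")); P=cloud(c); print(n,blobs(c))
    for nm,zl,zh in(("any>20cm",.03,.12),):
        m=(P[...,2]>zl)&(P[...,2]<zh)&(P[...,0]>.2)&(P[...,0]<.8)&(abs(P[...,1])<.4)
        k,l,s,ce=cv2.connectedComponentsWithStats(m.astype(np.uint8))
        for i in range(1,k):
            if s[i,4]>40: Q=P[l==i]; print(s[i,4],ce[i].round(),Q.min(0).round(3),Q.max(0).round(3))
c=dict(np.load("top0.npz"))
m=(cv2.cvtColor(c["img"],cv2.COLOR_RGB2HSV)); P=cloud(c)
w=((m[...,1]<60)&(m[...,2]>120)).astype(np.uint8)
k,l,s,ce=cv2.connectedComponentsWithStats(w); i=l[270,380]
r=cv2.minAreaRect(np.argwhere(l==i)[:,::-1].astype(np.float32)); print([pix2w(c,*q,.012).round(4) for q in cv2.boxPoints(r)])
a=cv2.resize(c["img"][190:345,285:425],None,fx=4,fy=4,interpolation=2)
c=dict(np.load("scene0.npz")); b=cv2.resize(c["img"][165:305,215:385],None,fx=3.5,fy=3.5,interpolation=2)
cv2.imwrite("pics/crop_top.png",a[:600,:,::-1]); cv2.imwrite("pics/crop_sc.png",b[...,::-1])
E
```

```text
top {'rusty': (np.int32(146), array([320.2, 246.7]), array([ 0.5283, -0.0023]), array([0.0303, 0.0332]), np.float64(0.0497)), 'blue': (np.int32(129), array([386.1, 216.3]), array([ 0.5937, -0.1477]), array([0.0292, 0.0327]), np.float64(0.0502))}
1416 [187. 168.] [0.665 0.244 0.03 ] [0.765 0.362 0.047]
871 [485. 186.] [ 0.624 -0.392  0.03 ] [ 0.685 -0.332  0.091]
1012 [350. 233.] [ 0.508 -0.17   0.03 ] [0.614 0.018 0.054]
391 [486. 281.] [ 0.429 -0.377  0.03 ] [ 0.47  -0.336  0.072]
scene {'rusty': (np.int32(163), array([325.7, 241.9]), array([0.5291, 0.0006]), array([0.0337, 0.0362]), np.float64(0.0492)), 'blue': (np.int32(125), array([254.1, 216.2]), array([ 0.5945, -0.1447]), array([0.0343, 0.0349]), np.float64(0.0492))}
378 [249. 131.] [ 0.43  -0.374  0.03 ] [ 0.474 -0.33   0.071]
960 [170. 170.] [ 0.628 -0.389  0.03 ] [ 0.69  -0.326  0.091]
1301 [293. 232.] [ 0.508 -0.167  0.03 ] [0.616 0.023 0.053]
2919 [364. 422.] [0.666 0.248 0.03 ] [0.766 0.367 0.045]
[array([0.6135, 0.0638, 0.012 ]), array([ 0.6313, -0.2097,  0.012 ]), array([ 0.4537, -0.2164,  0.012 ]), array([0.4353, 0.0501, 0.012 ])]
```

View pics/crop_top.png

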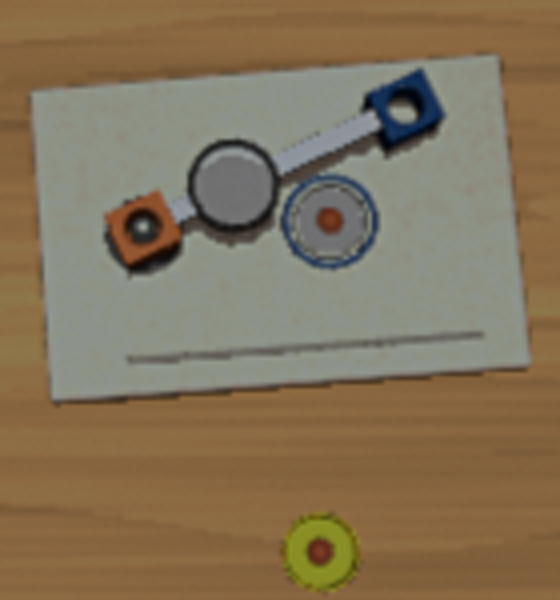

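View pics/crop_sc.png

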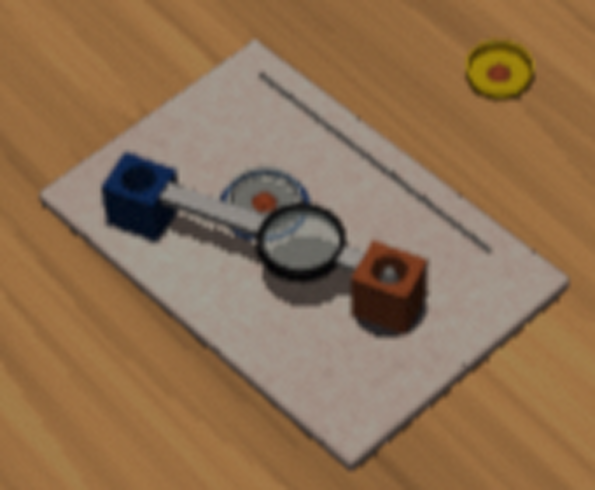

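The crop confirms the clear dish with its orange specimen on the blue circle, crop (330,221) → full (367,245). The rusty bore is at crop (143,227). In the scene crop the bores are at (390,268) and (139,178).

```bash
cat >> h.py <<'E'
def delta(p,yaw):
    "cm shift along tool x,y,z and turn to reach TCP p with yaw"
    o=ctrl.get_obs();q=o["eef_rot"][2];d=np.array(p)-o["ee_pos"]
    return np.round([100*(d[0]*np.cos(q)+d[1]*np.sin(q)),-100*d[2],100*(-d[0]*np.sin(q)+d[1]*np.cos(q)),(q-yaw)],3)
E
python3 - <<'E'
from h import *
t=dict(np.load("top0.npz"));s=dict(np.load("scene0.npz"))
print("rusty",pix2w(t,320.5,246.3,.048),pix2w(s,326.2,241.4,.048))
print("blue",pix2w(t,387,216.5,.048),pix2w(s,254.5,215.7,.048))
print("dish",pix2w(t,367.3,244.9,.014),pix2w(s,290.3,222.7,.014))
print(delta((.5287,-.0005,.12),.424),ctrl.get_obs()["ee_pos"])
E
```

```text
rusty [ 0.52821136 -0.00275905  0.048     ] [0.52779089 0.00089109 0.048     ]
blue [ 0.5929382  -0.14976414  0.048     ] [ 0.59431481 -0.14439792  0.048     ]
dish [ 0.5352149  -0.10760888  0.014     ] [ 0.53480615 -0.10430288  0.014     ]
[-40.778   6.923 -50.931   0.874] [0.14809573 0.52942257 0.18923483]
```

Emit:
jog_arm(targets=[[9.4,[-40.8,6.5,-50.9],0.876],[9.4,[-40.8,6.5,-50.9],0.876],[9.4,[-40.8,6.5,-50.9],0.876],[9.4,[-40.8,6.5,-50.9],0.876],[9.4,[-40.8,6.5,-50.9],0.876],[9.4,[-40.8,6.5,-50.9],0.876],[9.4,[-40.8,6.5,-50.9],0.876],[9.4,[-40.8,6.5,-50.9],0.876],[9.4,[-40.8,6.5,-50.9],0.876],[9.4,[-40.8,6.5,-50.9],0.876]], grip_force=60)

```text
time_s: 1.1
ee_pos: [0.4389, 0.1234, 0.14]
eef_rot: [-1.571, -0.0, 0.422]
force: [0.4, 1.0, 0.0]
grip_width: 0.0939
```

Emit:
jog_arm(targets=[[9.4,[1,1,-5],0],[9.4,[2,2,-10],0],[9.4,[2.6,2.5,-13],0],[9.4,[2.6,2.5,-13],0],[9.4,[2.6,2.5,-13],0]])

```text
time_s: 1.6
ee_pos: [0.5148, 0.0171, 0.1146]
eef_rot: [-1.57, 0.001, 0.421]
force: [-0.1, 0.4, 0.6]
grip_width: 0.0942
```

Run:
```python
from h import *
o=ctrl.get_obs();print(o["ee_pos"],o["eef_rot"],delta((.528,-.001,.12),.422))
for n in("top","scene"):
    c=optics.camera(n);np.savez(n+"1.npz",**{k:c[k] for k in("img","range_z","camera_matrix","world_to_cam")})
    print(n,blobs(c))
c0=dict(np.load("top1.npz"));u,v=map(int,w2pix(c0,o["ee_pos"]));a=cv2.resize(c0["img"][v-50:v+50,u-50:u+80],(520,400),interpolation=2)
c0=dict(np.load("scene1.npz"));u,v=map(int,w2pix(c0,o["ee_pos"]));print(u,v);b=cv2.resize(c0["img"][v-50:v+70,u-70:u+60],(433,400),interpolation=2)
cv2.imwrite("pics/hov.png",np.hstack([a,b])[:,:800,::-1])
```

```text
[0.51484822 0.01712493 0.11460789] [-1.57011269e+00  1.15613205e-03  4.20721378e-01] [ 4.600e-01 -5.390e-01 -2.192e+00 -1.000e-03]
top {'blue': (np.int32(132), array([386. , 216.2]), array([ 0.5938, -0.1477]), array([0.0294, 0.0327]), np.float64(0.0497))}
scene {'rusty': (np.int32(77), array([320.3, 241.5]), array([0.5512, 0.01  ]), array([0.0717, 0.0224]), np.float64(0.0486)), 'blue': (np.int32(137), array([253.9, 216.5]), array([ 0.5959, -0.144 ]), array([0.0322, 0.0346]), np.float64(0.0487))}
337 221
```

Emit:
jog_arm(targets=[[9.4,[0.4,0,-2.2],0],[9.4,[0.4,3,-2.2],0],[9.4,[0.4,6,-2.2],0],[9.4,[0.4,7.8,-2.2],0],[9.4,[0.4,7.8,-2.2],0],[9.4,[0.4,7.8,-2.2],0]], grip_force=4)

```text
time_s: 2.3
ee_pos: [0.528, -0.0003, 0.0381]
eef_rot: [-1.571, -0.001, 0.423]
force: [0.4, 0.1, 0.8]
grip_width: 0.0935
```

Run:
```python
from h import *
o=ctrl.get_obs();print(o["ee_pos"],o["eef_rot"],delta((.528,-.001,.036),.422),o["force"])
c0=optics.camera("scene");b=cv2.resize(c0["img"][170:300,215:385],None,fx=4,fy=4,interpolation=2)
cv2.imwrite("pics/down.png",b[...,::-1])
```

```text
[ 5.27967852e-01 -2.67993258e-04  3.80769665e-02] [-1.57107544e+00 -5.48251618e-04  4.23124713e-01] [-0.027  0.208 -0.068  0.001] [0.35912649 0.14567899 0.79249486]
```

View pics/down.png

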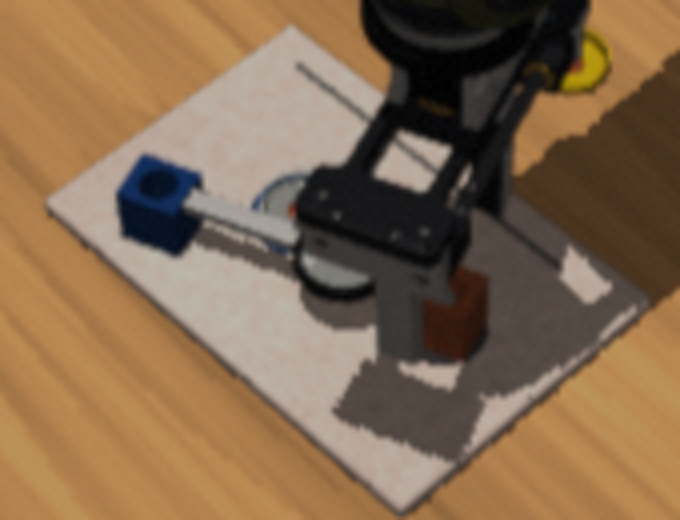

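The fingers straddle the rusty block (near finger at crop (400,310), block at (455,315)) and clear the lens. I'll close softly first to see the centring.

Emit:
jog_arm(targets=[[0,[0,0.2,0],0],[0,[0,0.2,0],0],[0,[0,0.2,0],0],[0,[0,0.2,0],0],[0,[0,0.2,0],0],[0,[0,0.2,0],0],[0,[0,0.2,0],0],[0,[0,0.2,0],0]], grip_force=5)

```text
time_s: 3.15
ee_pos: [0.5278, -0.001, 0.0352]
eef_rot: [-1.571, 0.0, 0.422]
force: [-1.5, -0.2, 0.5]
grip_width: 0.0334
```

Emit:
jog_arm(targets=[[0,[0,0,0],0],[0,[0,0,0],0],[0,[0,0,0],0]], grip_force=20)

```text
time_s: 3.45
ee_pos: [0.5278, -0.001, 0.0352]
eef_rot: [-1.571, 0.0, 0.422]
force: [0.2, 0.4, -0.0]
grip_width: 0.0096
```

Emit:
jog_arm(targets=[[0,[0,0,0],0],[0,[0,0,0],0],[0,[0,0,0],0]], grip_force=60)

```text
time_s: 3.75
ee_pos: [0.5278, -0.001, 0.0352]
eef_rot: [-1.571, -0.0, 0.422]
force: [0.7, -0.0, 0.3]
grip_width: 0.0001
```

Run:
```python
from h import *
o=ctrl.get_obs();print(o["ee_pos"],o["eef_rot"],o["force"],o["moment"],o["grip_width"])
```

```text
[ 0.52784144 -0.00100306  0.03519947] [-1.57081101e+00 -4.59302455e-05  4.21951892e-01] [ 0.65967502 -0.00732     0.28778053] [-0.08694101  0.07574784 -0.00681598] 0.00014005022036512682
```

Run:
```python
from h import *
c0=optics.camera("scene");print(blobs(c0));o=ctrl.get_obs();print(w2pix(c0,o["ee_pos"]))
b=cv2.resize(c0["img"][170:300,215:385],None,fx=4,fy=4,interpolation=2)
cv2.imwrite("pics/closed.png",b[...,::-1])
c=optics.camera("top");print(blobs(c),w2pix(c,o["ee_pos"]))
```

```text
{'rusty': (np.int32(8), array([334.1, 239.1]), array([0.513 , 0.0063]), array([0.0063, 0.0069]), np.float64(0.048)), 'blue': (np.int32(140), array([253.8, 216.6]), array([ 0.596 , -0.1437]), array([0.0337, 0.0336]), np.float64(0.0486))}
(np.float64(325.5419528039821), np.float64(244.73724747476544))
{'blue': (np.int32(133), array([386. , 216.2]), array([ 0.5937, -0.1477]), array([0.0297, 0.0319]), np.float64(0.0498))} (np.float64(319.82198535181675), np.float64(247.32163226952449))
```

View pics/closed.png

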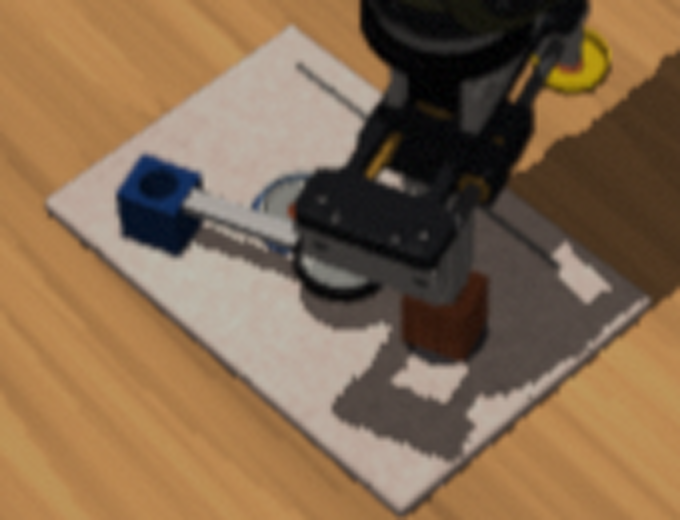

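The jaws shut to zero at crop (440,280), behind the copper block's visible faces, so they missed it. The real finger location disagrees with the stated TCP or with my block estimate, so I'll check against depth.

Run:
```python
from h import *
o=ctrl.get_obs();print(o["ee_pos"])
R=lambda q:np.array([[np.cos(q),np.sin(q),0],[0,0,-1],[-np.sin(q),np.cos(q),0]])
def show(c,tcp,q,tag):
    P=(cloud(c)-tcp)@R(q).T*1000   # tool coords mm
    m=(abs(P[...,0])<75)&(P[...,1]>-70)&(P[...,1]<30)&(abs(P[...,2])<40)&(cloud(c)[...,2]>.02)
    print(tag)
    for lo in range(-70,30,10):
        k=m&(P[...,1]>=lo)&(P[...,1]<lo+10)
        if k.sum()>3:
            Q=P[k];print(lo,k.sum(),"x",np.percentile(Q[:,0],[2,50,98]).round(),"z",np.percentile(Q[:,2],[2,50,98]).round(),"rgb",np.median(c["img"][k],0))
c=dict(np.load("scene1.npz"));show(c,np.array([.51485,.01712,.1146]),.4207,"hover scene")
c=optics.camera("scene");show(c,o["ee_pos"],.422,"closed scene")
c=optics.camera("top");show(c,o["ee_pos"],.422,"closed top")
```

```text
[ 0.52782696 -0.00099329  0.03517364]
hover scene
-70 55 x [-55.  60.  62.] z [-6.  6. 12.] rgb [57. 54. 51.]
-60 66 x [-57.  59.  61.] z [-5.  7. 12.] rgb [56.  53.  49.5]
-50 69 x [-55.  59.  62.] z [-6.  7. 12.] rgb [56. 53. 50.]
-40 67 x [-53.  58.  62.] z [-5.  7. 12.] rgb [56. 53. 51.]
-30 54 x [-53. -44.  61.] z [-5.  7. 12.] rgb [54.  46.5 40. ]
-20 13 x [-50. -47.  50.] z [-3.  5. 12.] rgb [91. 66. 42.]
closed scene
-70 13 x [-11.   3.  15.] z [10. 11. 12.] rgb [50. 47. 45.]
-60 23 x [-10.   4.  14.] z [ 9. 11. 12.] rgb [52. 50. 48.]
-50 25 x [-11.   3.  14.] z [ 9. 11. 12.] rgb [53. 51. 49.]
-40 18 x [-9.  3. 15.] z [ 9. 11. 12.] rgb [52.  50.  47.5]
-30 13 x [-7.  4. 13.] z [ 9. 11. 11.] rgb [52. 47. 45.]
-20 106 x [-12.  12.  22.] z [-39.  11.  18.] rgb [56. 28. 16.]
-10 91 x [-10.  15.  21.] z [-39.   4.  19.] rgb [51. 26. 14.]
0 65 x [-8. 15. 18.] z [-15.   6.  19.] rgb [52. 26. 14.]
10 31 x [-10.  16.  18.] z [-13.   5.  19.] rgb [53. 26. 14.]
closed top
```

Run:
```python
from h import *
R=lambda q:np.array([[np.cos(q),np.sin(q),0],[0,0,-1],[-np.sin(q),np.cos(q),0]])
tcp=np.array([.51485,.01712,.1146])
for n in("scene1","top1"):
    c=dict(np.load(n+".npz"));P=(cloud(c)-tcp)@R(.4207).T*1000
    m=(abs(abs(P[...,0])-52)<14)&(P[...,1]>-60)&(P[...,1]<60)&(abs(P[...,2])<20)
    h,e=np.histogram(P[m][:,1],bins=np.arange(-60,62,4));print(n,list(zip(e[:-1].astype(int),h)))
# hand image: project expected tip
c=dict(np.load("scene1.npz"))
for s in(-1,1):
  for y in(-22,19):
    p=tcp+R(.4207).T@np.array([s*.052,y/1000,0]);print(s,y,w2pix(c,p))
```

```text
scene1 [(np.int64(-60), np.int64(30)), (np.int64(-56), np.int64(24)), (np.int64(-52), np.int64(32)), (np.int64(-48), np.int64(20)), (np.int64(-44), np.int64(29)), (np.int64(-40), np.int64(25)), (np.int64(-36), np.int64(24)), (np.int64(-32), np.int64(34)), (np.int64(-28), np.int64(25)), (np.int64(-24), np.int64(13)), (np.int64(-20), np.int64(10)), (np.int64(-16), np.int64(3)), (np.int64(-12), np.int64(0)), (np.int64(-8), np.int64(0)), (np.int64(-4), np.int64(0)), (np.int64(0), np.int64(0)), (np.int64(4), np.int64(0)), (np.int64(8), np.int64(0)), (np.int64(12), np.int64(0)), (np.int64(16), np.int64(0)), (np.int64(20), np.int64(0)), (np.int64(24), np.int64(0)), (np.int64(28), np.int64(0)), (np.int64(32), np.int64(0)), (np.int64(36), np.int64(0)), (np.int64(40), np.int64(0)), (np.int64(44), np.int64(0)), (np.int64(48), np.int64(0)), (np.int64(52), np.int64(0)), (np.int64(56), np.int64(0))]
top1 [(np.int64(-60), np.int64(0)), (np.int64(-56), np.int64(0)), (np.int64(-52), np.int64(0)), (np.int64(-48), np.int64(0)), (np.int64(-44), np.int64(0)), (np.int64(-40), np.int64(0)), (np.int64(-36),
[... 265 characters left out ...]
, np.int64(0)), (np.int64(4), np.int64(0)), (np.int64(8), np.int64(0)), (np.int64(12), np.int64(0)), (np.int64(16), np.int64(0)), (np.int64(20), np.int64(0)), (np.int64(24), np.int64(0)), (np.int64(28), np.int64(0)), (np.int64(32), np.int64(0)), (np.int64(36), np.int64(0)), (np.int64(40), np.int64(0)), (np.int64(44), np.int64(0)), (np.int64(48), np.int64(0)), (np.int64(52), np.int64(0)), (np.int64(56), np.int64(0))]
-1 -22 (np.float64(348.64355328725145), np.float64(194.7627845079916))
-1 19 (np.float64(347.92535879769946), np.float64(208.77155387916295))
1 -22 (np.float64(325.77088475273496), np.float64(234.3288401456834))
1 19 (np.float64(325.6902880404452), np.float64(247.88808228772405))
```

Run:
```python
from h import *
c=dict(np.load("scene1.npz"));cv2.imwrite("pics/hs.png",cv2.resize(c["img"][130:290,230:430],None,fx=3.5,fy=3.5,interpolation=2)[...,::-1])
```

```text
(no output)
```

View pics/hs.png

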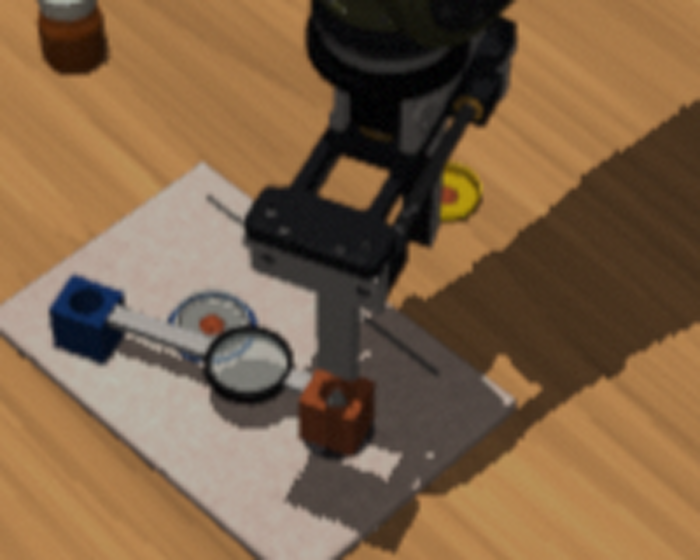

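The near finger's tip ends at crop (338,372). Depth puts the tips about 18 mm behind the reported TCP instead of 19 mm ahead, so the hand sits about 37 mm higher than its reported pose suggests. The first grip closed above the block. I'll go by the images: open, then descend in checked steps.

Emit:
jog_arm(targets=[[7.5,[0,0,0],0],[7.5,[0,0,0],0],[7.5,[0,0,0],0],[7.5,[0,0,0],0],[7.5,[0,0,0],0],[7.5,[0,0,0],0],[7.5,[0,0,-0.15],0],[7.5,[0,0.5,-0.15],0],[7.5,[0,1.0,-0.15],0],[7.5,[0,1.0,-0.15],0]], grip_force=5)

```text
time_s: 4.95
ee_pos: [0.5279, -0.0024, 0.0242]
eef_rot: [-1.57, 0.001, 0.422]
force: [0.6, -0.8, 0.2]
grip_width: 0.0739
```

```bash
cat >> h.py <<'E'
def tips(c,n=""):
    o=ctrl.get_obs();q=o["eef_rot"][2];R=np.array([[np.cos(q),np.sin(q),0],[0,0,-1],[-np.sin(q),np.cos(q),0]])
    W=cloud(c);P=(W-o["ee_pos"])@R.T*1000;w=o["grip_width"]*500;sat=c["img"].max(-1).astype(int)-c["img"].min(-1)
    for s in(-1,1):
        m=(abs(s*P[...,0]-w-8)<12)&(P[...,1]>-70)&(P[...,1]<60)&(abs(P[...,2])<14)&(sat<20)&(c["img"].max(-1)<100)&(W[...,2]>.016)
        if m.sum()>5: print(n,s,m.sum(),"x",np.percentile(P[m][:,0],[2,98]).round(),"tipy",np.sort(P[m][:,1])[-6:].round(),"z",np.percentile(P[m][:,2],[2,98]).round(),"minz",np.sort(W[m][:,2])[:3].round(3))
    print(o["time_s"],o["ee_pos"].round(4),o["eef_rot"].round(3),o["force"].round(2),o["moment"].round(2),round(o["grip_width"],4))
E
python3 - <<'E'
from h import *
tips(optics.camera("scene"),"s")
E
```

```text
s -1 93 x [-48. -34.] tipy [-19. -18. -18. -18. -17. -17.] z [-6. 12.] minz [0.042 0.042 0.042]
s 1 137 x [42. 52.] tipy [-23. -22. -21. -20.   7.   8.] z [-7. 11.] minz [0.017 0.018 0.045]
5.0 [ 0.5281 -0.0023  0.0246] [-1.57e+00  1.00e-03  4.22e-01] [0.59 0.33 0.43] [-0.03  0.08 -0.06] 0.0749
```

Emit:
jog_arm(targets=[[7.5,[0,0.6,0],0],[7.5,[0,1.2,0],0],[7.5,[0,1.8,0],0],[7.5,[0,2.2,0],0],[7.5,[0,2.2,0],0]])

```text
time_s: 5.5
ee_pos: [0.5281, -0.0023, 0.0025]
eef_rot: [-1.57, 0.001, 0.422]
force: [0.4, 1.0, -0.3]
grip_width: 0.0751
```

Run:
```python
from h import *
tips(optics.camera("scene"),"s")
```

```text
s -1 82 x [-47. -35.] tipy [-18. -18. -18. -18. -18. -16.] z [-5. 12.] minz [0.018 0.02  0.021]
s 1 131 x [42. 52.] tipy [-24. -24. -22. -21. -21. -19.] z [-7. 12.] minz [0.022 0.024 0.024]
5.55 [ 0.5283 -0.0024  0.0029] [-1.571e+00  1.000e-03  4.220e-01] [ 0.41 -0.01  0.04] [-0.04  0.04 -0.04] 0.0751
```

Tips are at about z 0.021, a little over half-way down the block sides. I'll close softly.

Emit:
jog_arm(targets=[[0,[0,0.2,0],0],[0,[0,0.2,0],0],[0,[0,0.2,0],0],[0,[0,0.2,0],0],[0,[0,0.2,0],0],[0,[0,0.2,0],0],[0,[0,0.2,0],0],[0,[0,0.2,0],0]], grip_force=5)

```text
time_s: 6.35
ee_pos: [0.5288, -0.0023, 0.0013]
eef_rot: [-1.571, -0.001, 0.422]
force: [3.1, 1.4, -0.3]
grip_width: 0.03
```

Run:
```python
from h import *
tips(optics.camera("scene"),"s")
```

```text
s 1 30 x [18. 29.] tipy [-24. -24. -23. -23. -21. -15.] z [-6. 12.] minz [0.016 0.022 0.024]
6.4 [ 0.5288 -0.0023  0.0013] [-1.571e+00 -1.000e-03  4.220e-01] [ 3.82  2.33 -0.36] [ 0.26 -0.56  0.05] 0.0303
```

Emit:
jog_arm(targets=[[0,[0.07,0,0],0],[0,[0.07,0,0],0],[0,[0.07,0,0],0],[0,[0.07,0,0],0]], grip_force=60)

```text
time_s: 6.8
ee_pos: [0.5288, -0.0022, 0.0013]
eef_rot: [-1.571, 0.001, 0.422]
force: [-3.7, -1.2, 5.7]
grip_width: 0.0295
```

Emit:
jog_arm(targets=[[0,[0,-0.02,0],-0.13],[0,[0,-0.06,0],-0.26],[0,[0,-0.1,0],-0.4],[0,[0,-0.12,0],-0.27],[0,[0,-0.15,0],-0.13],[0,[0,-0.19,0],0],[0,[0,-0.23,0],0.13],[0,[0,-0.27,0],0.27],[0,[0,-0.3,0],0.4]])

```text
time_s: 7.7
ee_pos: [0.5282, -0.0021, 0.0033]
eef_rot: [-1.571, 0.002, 0.016]
force: [-2.0, -1.0, -5.1]
grip_width: 0.0295
```

Run:
```python
from h import *
c=optics.camera("scene");tips(c,"s");t=optics.camera("top");print(blobs(c),blobs(t))
```

```text
s -1 71 x [-26. -13.] tipy [-38. -34. -32. -31. -30. -25.] z [ 1. 12.] minz [0.028 0.033 0.034]
s 1 149 x [17. 29.] tipy [-25. -25. -24. -22. -21. -19.] z [-7. 13.] minz [0.022 0.025 0.025]
7.75 [ 0.5283 -0.0021  0.0034] [-1.571  0.002  0.008] [-1.16 -1.3  -5.97] [-0.22  0.16 -0.18] 0.0293
{'rusty': (np.int32(9), array([330.2, 245.1]), array([0.5286, 0.0125]), array([0.0123, 0.0048]), np.float64(0.0508)), 'blue': (np.int32(131), array([273.5, 196.5]), array([ 0.5329, -0.1582]), array([0.0314, 0.0346]), np.float64(0.0512))} {'blue': (np.int32(124), array([393.2, 245. ]), array([ 0.529 , -0.1606]), array([0.0309, 0.0275]), np.float64(0.0519))}
```

Emit:
jog_arm(targets=[[0,[0,-0.02,0],-0.14],[0,[0,-0.06,0],-0.28],[0,[0,-0.1,0],-0.42],[0,[0,-0.14,0],-0.56],[0,[0,-0.17,0],-0.7],[0,[0,-0.2,0],-0.82],[0,[0,-0.22,0],-0.7],[0,[0,-0.26,0],-0.56],[0,[0,-0.3,0],-0.42],[0,[0,-0.34,0],-0.28]])

```text
time_s: 8.8
ee_pos: [0.5286, -0.0021, 0.007]
eef_rot: [-1.57, 0.001, 0.301]
force: [1.7, -0.8, -7.3]
grip_width: 0.0294
```

Emit:
jog_arm(targets=[[0,[0,-0.03,0],0.14],[0,[0,-0.06,0],0.28],[0,[0,-0.08,0],0.14],[0,[0,-0.12,0],0],[0,[0,-0.16,0],-0.14],[0,[0,-0.2,0],-0.28],[0,[0,-0.24,0],-0.42],[0,[0,-0.27,0],-0.54],[0,[0,-0.28,0],-0.4],[0,[0,-0.32,0],-0.26]])

```text
time_s: 9.8
ee_pos: [0.5291, -0.0019, 0.0108]
eef_rot: [-1.571, -0.0, 0.562]
force: [1.0, -0.8, 1.6]
grip_width: 0.0297
```

Run:
```python
from h import *
c=optics.camera("scene");tips(c,"s");t=optics.camera("top");print(blobs(c),blobs(t))
```

```text
s 1 41 x [19. 30.] tipy [-23. -19.  -8.  -6.  -6.  -5.] z [-8. 11.] minz [0.016 0.017 0.017]
9.85 [ 0.5292 -0.002   0.011 ] [-1.571 -0.     0.552] [-0.23 -0.19  1.27] [ 0.11  0.17 -0.03] 0.0295
{'rusty': (np.int32(3), array([340.7, 213. ]), array([0.511 , 0.0214]), array([0.0068, 0.0006]), np.float64(0.1405)), 'blue': (np.int32(155), array([249. , 221.7]), array([ 0.6149, -0.1339]), array([0.0318, 0.0325]), np.float64(0.0584))} {'blue': (np.int32(136), array([381.8, 207.4]), array([ 0.6116, -0.1378]), array([0.0296, 0.0322]), np.float64(0.0594))}
```

Emit:
jog_arm(targets=[[0,[0,-0.04,0],0.14],[0,[0,-0.08,0],0.28],[0,[0,-0.12,0],0.42],[0,[0,-0.14,0],0.28],[0,[0,-0.18,0],0.14],[0,[0,-0.22,0],0],[0,[0,-0.26,0],-0.14],[0,[0,-0.3,0],-0.28],[0,[0,-0.33,0],-0.4],[0,[0,-0.34,0],-0.26]])

```text
time_s: 10.9
ee_pos: [0.5289, -0.002, 0.014]
eef_rot: [-1.57, 0.0, 0.839]
force: [-0.1, 0.5, -3.1]
grip_width: 0.0295
```

Emit:
jog_arm(targets=[[0,[0,-0.04,0],0.14],[0,[0,-0.08,0],0.28],[0,[0,-0.12,0],0.42],[0,[0,-0.14,0],0.28],[0,[0,-0.18,0],0.14],[0,[0,-0.22,0],0],[0,[0,-0.26,0],-0.1],[0,[0,-0.26,0],-0.1]])

```text
time_s: 11.7
ee_pos: [0.529, -0.002, 0.0166]
eef_rot: [-1.571, 0.0, 0.93]
force: [1.3, -0.8, -3.1]
grip_width: 0.0298
```

Run:
```python
from h import *
c=optics.camera("scene");tips(c,"s");t=optics.camera("top");print(blobs(t))
cv2.imwrite("pics/tw.png",cv2.resize(c["img"][150:300,215:385],None,fx=4,fy=4,interpolation=2)[...,::-1])
```

```text
s 1 53 x [13. 30.] tipy [-15. -14. -12.  -8.  -2.   0.] z [-10.  10.] minz [0.016 0.018 0.024]
11.75 [ 0.5289 -0.002   0.0166] [-1.57   0.     0.925] [ 0.13 -0.71 -2.01] [ 0.06  0.15 -0.01] 0.0298
{'blue': (np.int32(135), array([363.8, 187.9]), array([ 0.6548, -0.0987]), array([0.0294, 0.0335]), np.float64(0.0649))}
```

View pics/tw.png

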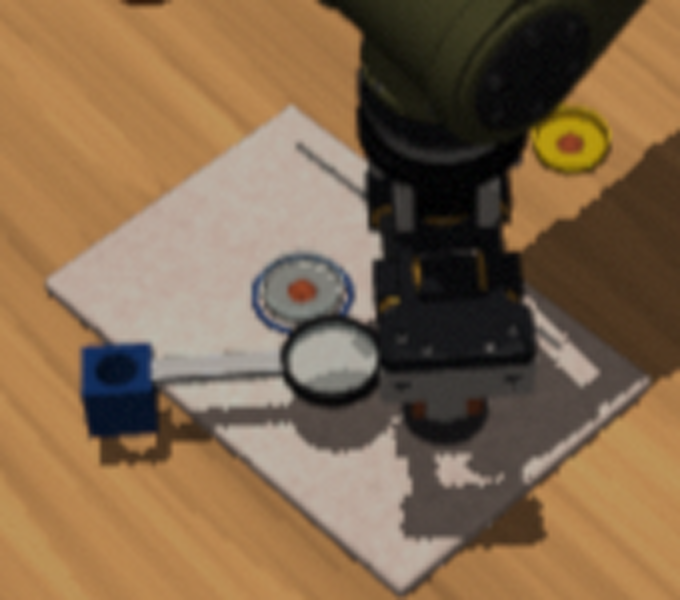

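The arm is lifted about 15 mm and level: blue end at crop (117,385), lens at (332,358), rusty block in the jaws. The force is only about the arm's weight, so it is free. I'll keep a small twist going and lift gently.

Emit:
jog_arm(targets=[[0,[0,-0.1,0],-0.1],[0,[0,-0.2,0],-0.2],[0,[0,-0.3,0],-0.3],[0,[0,-0.4,0],-0.4],[0,[0,-0.5,0],-0.5]])

```text
time_s: 12.3
ee_pos: [0.529, -0.0021, 0.0217]
eef_rot: [-1.571, 0.0, 1.426]
force: [0.3, -0.2, -2.3]
grip_width: 0.0299
```

Emit:
jog_arm(targets=[[0,[0,-0.4,0],0],[0,[0,-0.9,0],0],[0,[0,-1.6,0],0],[0,[0,-2.4,0],0],[0,[0,-3.2,0],0],[0,[0,-4,0],0],[0,[0,-4.5,0],0],[0,[0,-4.5,0],0]])

```text
time_s: 13.1
ee_pos: [0.5295, -0.0021, 0.0676]
eef_rot: [-1.572, -0.0, 1.422]
force: [-0.0, -0.4, -2.0]
grip_width: 0.0299
```

Run:
```python
from h import *
c=optics.camera("scene");tips(c,"s");t=optics.camera("top");print(blobs(t),blobs(c))
cv2.imwrite("pics/lift.png",cv2.resize(c["img"][150:300,215:385],None,fx=4,fy=4,interpolation=2)[...,::-1])
print(delta((.46,.16,.065),1.5708))
```

```text
s -1 34 x [-24. -13.] tipy [-46. -44. -41. -40. -39. -33.] z [-11.  -5.] minz [0.1   0.106 0.107]
s 1 119 x [11. 30.] tipy [48. 49. 51. 51. 51. 51.] z [-11.   6.] minz [0.016 0.016 0.016]
13.15 [ 0.5292 -0.0021  0.067 ] [-1.571 -0.     1.422] [ 0.45 -1.01 -2.06] [-0.    0.16 -0.03] 0.0295
{'rusty': (np.int32(1), array([329., 168.]), array([ 0.6947, -0.0233]), array([0., 0.]), np.float64(0.0839)), 'blue': (np.int32(130), array([330.7, 167.7]), array([ 0.6858, -0.0268]), array([0.0274, 0.0341]), np.float64(0.115))} {'rusty': (np.int32(3), array([318., 219.]), array([ 0.5372, -0.0122]), array([0.0025, 0.    ]), np.float64(0.1138)), 'blue': (np.int32(209), array([250.7, 258.4]), array([ 0.6872, -0.0237]), array([0.0319, 0.0337]), np.float64(0.1151))}
[15.003  0.167  9.226 -0.149]
```

Emit:
jog_arm(targets=[[0,[3,0,2],-0.05],[0,[7,0,5],-0.1],[0,[11,0,8],-0.149],[0,[14,0,9.5],-0.149],[0,[15,0,10.2],-0.149],[0,[15,1,10.2],-0.149],[0,[15,3,10.2],-0.149],[0,[15,5,10.2],-0.149],[0,[15,6.5,10.2],-0.149],[0,[15,7,10.2],-0.149]])

```text
time_s: 14.2
ee_pos: [0.4498, 0.1599, -0.0054]
eef_rot: [-1.568, 0.001, 1.57]
force: [0.4, -0.5, -1.8]
grip_width: 0.0298
```

Run:
```python
from h import *
t=optics.camera("top");print(blobs(t));c=optics.camera("scene");print(blobs(c));tips(c)
```

```text
{'blue': (np.int32(119), array([249.3, 212.2]), array([0.6083, 0.1572]), array([0.0331, 0.028 ]), np.float64(0.0427))}
{'rusty': (np.int32(5), array([470., 260.]), array([0.4205, 0.2485]), array([0.0059, 0.0001]), np.float64(0.1506)), 'blue': (np.int32(199), array([351.4, 322.2]), array([0.6092, 0.1619]), array([0.0346, 0.0312]), np.float64(0.0416))}
 -1 94 x [-25. -13.] tipy [-28. -27. -26. -24. -24. -23.] z [-11.   5.] minz [0.019 0.02  0.02 ]
 1 138 x [16. 29.] tipy [-25. -25. -23. -23. -22. -22.] z [-11.   6.] minz [0.018 0.018 0.019]
14.3 [ 0.4503  0.1604 -0.0041] [-1.569e+00  1.000e-03  1.570e+00] [-0.17  0.83 -2.28] [0.09 0.1  0.03] 0.0297
```

Emit:
jog_arm(targets=[[0,[0,0.3,0],0],[0,[0,0.5,0],0],[0,[0,0.6,0],0],[0,[0,0.65,0],0],[0,[0,0.65,0],0]])

```text
time_s: 14.8
ee_pos: [0.4505, 0.1614, -0.0096]
eef_rot: [-1.571, -0.0, 1.571]
force: [-0.2, 1.2, -2.6]
grip_width: 0.0296
```

Run:
```python
from h import *
t=optics.camera("top");print(blobs(t));c=optics.camera("scene");tips(c)
```

```text
{'blue': (np.int32(105), array([248. , 212.3]), array([0.6086, 0.1599]), array([0.0309, 0.0278]), np.float64(0.0388))}
 -1 89 x [-25. -12.] tipy [-30. -30. -30. -30. -29. -28.] z [-12.   5.] minz [0.018 0.02  0.02 ]
 1 129 x [16. 30.] tipy [-29. -29. -29. -28. -27. -26.] z [-11.   6.] minz [0.017 0.017 0.019]
14.9 [ 0.4505  0.1614 -0.0096] [-1.571 -0.     1.571] [-0.16 -0.22 -1.88] [0.01 0.12 0.  ] 0.0295
```

Emit:
jog_arm(targets=[[0,[0,0.1,0],0],[0,[0,0.2,0],0],[0,[0,0.2,0],0]])

```text
time_s: 15.2
ee_pos: [0.4506, 0.1615, -0.0108]
eef_rot: [-1.571, 0.0, 1.571]
force: [-7.0, -1.5, 15.6]
grip_width: 0.0293
```

Contact. I'll release it, then rise.

Emit:
jog_arm(targets=[[2.9,[0,-0.1,0],0],[8,[0,-0.1,0],0],[8,[0,-0.1,0],0],[8,[0,-0.1,0],0],[8,[0,-0.1,0],0],[8,[0,-0.1,0],0],[8,[0,-0.1,0],0],[8,[0,-0.1,0],0],[8,[0,-0.1,0],0],[8,[0,-0.1,0],0]], grip_force=10)

```text
time_s: 16.2
ee_pos: [0.4504, 0.1614, -0.0107]
eef_rot: [-1.571, -0.0, 1.571]
force: [0.7, -0.4, -0.7]
grip_width: 0.0802
```

Emit:
jog_arm(targets=[[8,[0,-2,0],0],[8,[0,-5,0],0],[8,[0,-9,0],0],[8,[0,-13,0],0],[8,[0,-13,-10],0],[8,[0,-13,-10],0]])

```text
time_s: 16.8
ee_pos: [0.5524, 0.1618, 0.1222]
eef_rot: [-1.576, -0.001, 1.572]
force: [-0.3, 0.2, 0.5]
grip_width: 0.08
```

Run:
```python
from h import *
c=optics.camera("scene");print(blobs(c));t=optics.camera("top");print(blobs(t));tips(c)
np.savez("t2.npz",**{k:t[k] for k in("img","range_z","camera_matrix","world_to_cam")})
a=cv2.resize(t["img"][180:300,220:420],None,fx=4,fy=4,interpolation=2);cv2.imwrite("pics/set.png",a[...,::-1])
```

```text
{'rusty': (np.int32(22), array([413.9, 281.4]), array([0.4599, 0.1739]), array([0.0082, 0.0143]), np.float64(0.0373)), 'blue': (np.int32(111), array([351.5, 323.5]), array([0.6101, 0.1638]), array([0.0299, 0.0342]), np.float64(0.0375))}
{}
 -1 188 x [-49. -37.] tipy [-25. -25. -24. -24. -23. -20.] z [-9. 10.] minz [0.138 0.141 0.142]
 1 153 x [44. 55.] tipy [-26. -26. -24. -23. -23. -20.] z [-9.  8.] minz [0.138 0.141 0.142]
16.9 [0.554  0.1609 0.1181] [-1.571  0.     1.57 ] [-0.19  0.4  -0.4 ] [ 0.07  0.03 -0.05] 0.0801
```

View pics/set.png

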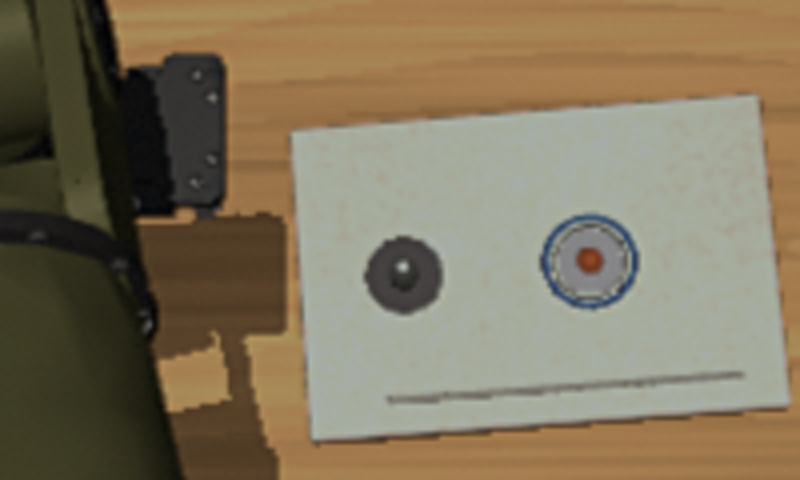

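The post stands bare at crop (403,270) and upright. The dish at (589,261) is unmoved on its circle. The arm lies out of view under the hand, and scene depth shows both block tops at 0.037, so it is flat on the table. Next I'll rotate the hand half a turn above the blue end.

Run:
```python
from h import *
t=dict(np.load("t2.npz"))
# refine: dark ring around post (on board), blue circle around dish
h=cv2.cvtColor(t["img"],cv2.COLOR_RGB2HSV);g=h[...,2]
def cen(m,box):
    u0,u1,v0,v1=box;mm=np.zeros_like(m);mm[v0:v1,u0:u1]=m[v0:v1,u0:u1];return cv2.minEnclosingCircle(np.argwhere(mm)[:,::-1].astype(np.float32))
r=cen(g<100,(305,338,230,265));d=cen((h[...,0]>100)&(h[...,0]<125)&(h[...,1]>80),(350,385,228,262));print(r,d)
p=pix2w(t,*r[0],.012);q=pix2w(t,*d[0],.012);pt=pix2w(t,320.4,246.6,.046);print(p,pt,q,np.linalg.norm(p-q),"arm yaw",np.arctan2(*(p-q)[1::-1]))
print(delta((.6103,.1614,.118),-1.5708),ctrl.get_obs()["qpos"])
```

```text
((320.44171142578125, 248.29820251464844), 9.467846870422363) ((366.86273193359375, 244.93136596679688), 11.552384376525879)
[ 0.52889405 -0.00186185  0.012     ] [ 0.52783996 -0.00249367  0.046     ] [ 0.53544953 -0.10677267  0.012     ] 0.1051154364708208 arm yaw 1.6332013595066373
[ 0.056  0.013 -5.628  3.141] [ 2.19272301e-01  4.25010916e-01  1.52384320e+00 -2.28119815e-04
  1.19260963e+00 -1.35035667e+00]
```

Emit:
jog_arm(targets=[[8,[0,0,-1],0.15],[8,[0,0,-2],0.3],[8,[0,0,-3],0.45],[8,[0,0,-4],0.6],[8,[0,0,-5],0.75],[8,[0,0,-5.6],0.9],[8,[0,0,-5.6],1.05],[8,[0,0,-5.6],1.2],[8,[0,0,-5.6],1.35],[8,[0,0,-5.6],1.5]])

```text
time_s: 17.9
ee_pos: [0.6058, 0.1615, 0.1191]
eef_rot: [-1.571, 0.001, 0.065]
force: [-0.2, -0.2, -1.0]
grip_width: 0.08
```

Emit:
jog_arm(targets=[[8,[0,0,0],0.15],[8,[0,0,0],0.3],[8,[0,0,0],0.45],[8,[0,0,0],0.6],[8,[0,0,0],0.75],[8,[0,0,0],0.9],[8,[0,0,0],1.05],[8,[0,0,0],1.2],[8,[0,0,0],1.35],[8,[0,0,0],1.5]])

```text
time_s: 18.9
ee_pos: [0.6059, 0.1615, 0.1192]
eef_rot: [-1.571, -0.0, -1.435]
force: [-0.3, -0.0, 0.1]
grip_width: 0.0804
```

Run:
```python
from h import *
print(delta((.6103,.1614,.03),-1.5708),ctrl.get_obs()["qpos"])
c=optics.camera("scene");print(blobs(c));t=optics.camera("top");print(blobs(t));tips(c)
```

```text
[0.066 8.917 0.439 0.136] [2.02024751e-01 5.31410354e-01 1.36376765e+00 1.29680258e-05
 1.24694333e+00 1.63713866e+00]
{'rusty': (np.int32(25), array([420.8, 273.3]), array([0.4356, 0.1702]), array([0.0167, 0.0098]), np.float64(0.037)), 'blue': (np.int32(25), array([343.9, 323.2]), array([0.6192, 0.1524]), array([0.0236, 0.0087]), np.float64(0.0377))}
{'blue': (np.int32(2), array([255. , 208.5]), array([0.6177, 0.1445]), array([0.0026, 0.    ]), np.float64(0.0363))}
 -1 155 x [-54. -43.] tipy [-22. -22. -21. -20. -20. -16.] z [-6. 11.] minz [0.135 0.139 0.14 ]
 1 199 x [37. 49.] tipy [-18. -18. -18. -17. -17. -16.] z [-6. 11.] minz [0.135 0.136 0.136]
19.0 [0.6059 0.1615 0.1191] [-1.571 -0.    -1.431] [-0.07 -0.45  0.27] [0.   0.21 0.04] 0.0801
```

Emit:
jog_arm(targets=[[8,[0.05,0,0.44],0.138],[8,[0.05,3,0.44],0.138],[8,[0.05,6,0.44],0.138],[8,[0.05,8,0.44],0.138],[8,[0.05,10,0.44],0.138],[8,[0.05,11.5,0.44],0.138],[8,[0.05,12.5,0.44],0.138],[8,[0.05,12.8,0.44],0.138],[8,[0.05,12.8,0.44],0.138]], grip_force=5)

```text
time_s: 19.9
ee_pos: [0.611, 0.1616, -0.0085]
eef_rot: [-1.571, 0.0, -1.566]
force: [-0.0, 0.2, 0.8]
grip_width: 0.0799
```

Emit:
jog_arm(targets=[[2,[0,0,0],0],[2,[0,0,0],0],[2,[0,0,0],0],[2,[0,0,0],0],[2,[0,0,0],0],[2,[0,0,0],0],[2,[0,0,0],0],[2,[0,0,0],0]])

```text
time_s: 20.7
ee_pos: [0.6109, 0.1616, -0.0087]
eef_rot: [-1.571, -0.0, -1.567]
force: [0.0, -0.8, -0.1]
grip_width: 0.03
```

Run:
```python
from h import *
print(delta((.6103,.1614,-.009),-1.5708))
c=optics.camera("scene");tips(c);t=optics.camera("top");print(blobs(c),blobs(t))
cv2.imwrite("pics/g2.png",np.hstack([cv2.resize(c["img"][215:365,300:440],(400,428),interpolation=2),cv2.resize(t["img"][160:290,200:320],(395,428),interpolation=2)])[...,::-1])
```

```text
[ 0.016  0.029 -0.057  0.004]
 -1 118 x [-30. -16.] tipy [-27. -27. -27. -27. -26. -26.] z [-7. 11.] minz [0.017 0.017 0.018]
 1 66 x [13. 24.] tipy [-35. -34. -31. -31. -30. -29.] z [ 3. 11.] minz [0.021 0.021 0.022]
20.75 [ 0.6109  0.1615 -0.0087] [-1.571  0.    -1.567] [ 0.52 -1.27  0.63] [-0.    0.15  0.01] 0.0299
{'rusty': (np.int32(31), array([408.2, 272. ]), array([0.4527, 0.152 ]), array([0.0277, 0.011 ]), np.float64(0.0383)), 'blue': (np.int32(4), array([344.5, 325.5]), array([0.6221, 0.1578]), array([0.0014, 0.0055]), np.float64(0.0374))} {}
```

Emit:
jog_arm(targets=[[2,[0,0,0],0],[2,[0,0,0],0],[2,[0,0,0],0],[2,[0,-1,0],0],[2,[0,-3,0],0],[2,[0,-5.5,0],0],[2,[0,-8,0],0],[2,[0,-9,0],0],[2,[0,-9,0],0]], grip_force=60)

```text
time_s: 21.7
ee_pos: [0.6115, 0.1617, 0.0828]
eef_rot: [-1.568, 0.0, -1.567]
force: [0.4, -0.8, -2.9]
grip_width: 0.0298
```

Run:
```python
from h import *
print(delta((.5285,-.002,.08),.0625))
c=optics.camera("scene");tips(c);t=optics.camera("top");print(blobs(c),blobs(t))
```

```text
[16.336  0.276 -8.362 -1.629]
 -1 162 x [-30. -16.] tipy [-19. -18. -17. -15. -14. -10.] z [-5. 11.] minz [0.091 0.096 0.097]
 1 85 x [13. 24.] tipy [-31. -28. -26. -26. -25. -23.] z [ 3. 11.] minz [0.104 0.106 0.107]
21.75 [0.6108 0.1615 0.0812] [-1.57   0.    -1.567] [-0.93 -0.51 -2.  ] [ 0.01 -0.06 -0.02] 0.0298
{'rusty': (np.int32(156), array([419.2, 245.8]), array([0.4489, 0.1617]), array([0.0314, 0.0344]), np.float64(0.1274)), 'blue': (np.int32(37), array([347.5, 299.8]), array([0.6209, 0.1617]), array([0.0275, 0.0091]), np.float64(0.1283))} {}
```

Emit:
jog_arm(targets=[[2,[2,0,-1],-0.14],[2,[5,0,-2.5],-0.28],[2,[8,0,-4],-0.42],[2,[11,0,-5.6],-0.56],[2,[13.5,0,-7],-0.7],[2,[15.5,0,-8],-0.84],[2,[16.3,0,-8.4],-0.98],[2,[16.3,0,-8.4],-1.12],[2,[16.3,0,-8.4],-1.26],[2,[16.3,0,-8.4],-1.4]])

```text
time_s: 22.8
ee_pos: [0.5267, -0.0018, 0.0798]
eef_rot: [-1.571, 0.003, -0.162]
force: [-0.5, -0.9, -2.6]
grip_width: 0.0295
```

Emit:
jog_arm(targets=[[2,[0,0,0],-0.12],[2,[0,0,0],-0.23],[2,[0,1,0],-0.23],[2,[0,2,0],-0.23],[2,[0,2,0],-0.23]])

```text
time_s: 23.3
ee_pos: [0.5262, -0.0017, 0.0588]
eef_rot: [-1.57, 0.004, 0.06]
force: [-0.7, 0.0, -2.0]
grip_width: 0.0295
```

Run:
```python
from h import *
print(delta((.5285,-.002,.06),.0625))
c=optics.camera("scene");tips(c);t=optics.camera("top");print(blobs(c),blobs(t))
cv2.imwrite("pics/ins.png",np.hstack([cv2.resize(c["img"][150:290,230:360],(400,430),interpolation=2),cv2.resize(t["img"][190:310,290:410],(400,430),interpolation=2)])[...,::-1])
```

```text
[ 0.232 -0.119 -0.049 -0.002]
 -1 91 x [-26. -12.] tipy [-29. -26. -22. -21. -21.  44.] z [-2. 13.] minz [0.016 0.081 0.081]
 1 182 x [15. 28.] tipy [-10.  -9.  -7.  42.  43.  43.] z [-7. 12.] minz [0.017 0.017 0.018]
23.35 [ 0.5267 -0.0017  0.0598] [-1.57   0.003  0.061] [-1.04  0.07 -1.6 ] [0.11 0.01 0.  ] 0.0297
{'rusty': (np.int32(198), array([268.8, 180.1]), array([ 0.5375, -0.1613]), array([0.0322, 0.0356]), np.float64(0.1038)), 'blue': (np.int32(2), array([324. , 227.5]), array([0.5364, 0.0041]), array([0.0014, 0.    ]), np.float64(0.1026))} {'rusty': (np.int32(174), array([397.7, 237.9]), array([ 0.5362, -0.1645]), array([0.0303, 0.0327]), np.float64(0.1055))}
```

View pics/ins.png

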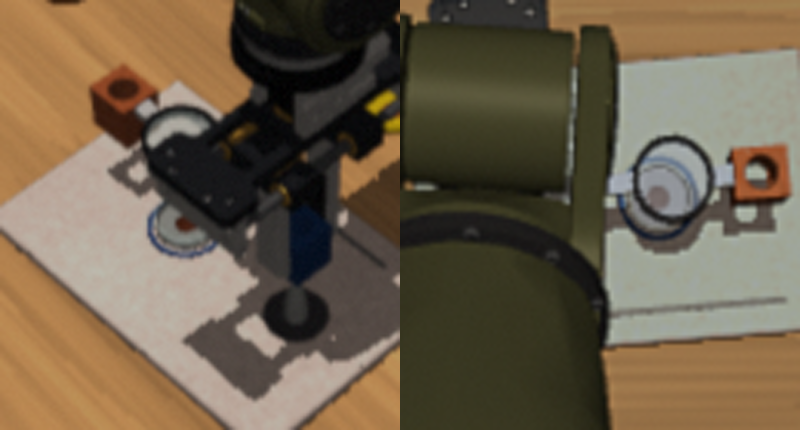

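The blue block hangs just above the post (left view: block (295,245), post (297,300)). The lens is over the dish in the right view. Both cameras put the rusty end 3 mm further out than assumed, so I'll shift by that and descend.

Emit:
jog_arm(targets=[[2,[0.24,0,0.28],0],[2,[0.24,0.5,0.28],0],[2,[0.24,1.2,0.28],0],[2,[0.24,2,0.28],0],[2,[0.24,2.6,0.28],0],[2,[0.24,3,0.28],0],[2,[0.24,3,0.28],0]])

```text
time_s: 24.1
ee_pos: [0.5294, 0.0011, 0.0306]
eef_rot: [-1.571, 0.001, 0.063]
force: [0.5, 0.2, -2.1]
grip_width: 0.0297
```

Run:
```python
from h import *
t=optics.camera("top");print(blobs(t),blobs(optics.camera("scene")));o=ctrl.get_obs();print(o["time_s"],o["ee_pos"],o["eef_rot"],o["force"],o["moment"])
```

```text
{'rusty': (np.int32(164), array([394.5, 238.8]), array([ 0.539 , -0.1618]), array([0.0299, 0.0334]), np.float64(0.0765))} {'rusty': (np.int32(185), array([269.6, 190.4]), array([ 0.5397, -0.1581]), array([0.033 , 0.0373]), np.float64(0.076)), 'blue': (np.int32(2), array([328.5, 239. ]), array([0.5356, 0.0162]), array([0.0023, 0.    ]), np.float64(0.0782))}
24.2 [0.52978119 0.00114977 0.03133603] [-1.57082860e+00 -6.15078308e-05  6.29359930e-02] [ 0.18622464 -0.16146526 -2.43814519] [0.10818895 0.02910005 0.01800965]
```

Emit:
jog_arm(targets=[[2,[-0.05,0.5,0],0],[2,[-0.05,1,0],0],[2,[-0.05,1.5,0],0],[2,[-0.05,1.9,0],0],[2,[-0.05,2.2,0],0],[2,[-0.05,2.4,0],0],[2,[-0.05,2.4,0],0]])

```text
time_s: 24.9
ee_pos: [0.5291, 0.0011, 0.007]
eef_rot: [-1.571, 0.0, 0.063]
force: [0.4, 0.8, -2.5]
grip_width: 0.0297
```

Run:
```python
from h import *
t=optics.camera("top");print(blobs(t));o=ctrl.get_obs();print(o["time_s"],o["ee_pos"],o["eef_rot"],o["force"],o["moment"])
```

```text
{'rusty': (np.int32(155), array([393.2, 240.6]), array([ 0.5386, -0.1619]), array([0.0299, 0.0329]), np.float64(0.0531))}
24.95 [0.5292396  0.00114793 0.00725608] [-1.57078576e+00  2.72239098e-05  6.29751303e-02] [ 0.10657355 -0.55263691 -2.16567141] [ 0.14136417  0.10048804 -0.00356338]
```

Emit:
jog_arm(targets=[[2,[0,0.15,0],0],[2,[0,0.3,0],0],[2,[0,0.36,0],0],[2,[0,0.36,0],0]])

```text
time_s: 25.35
ee_pos: [0.5292, 0.0011, 0.0036]
eef_rot: [-1.571, 0.0, 0.063]
force: [1.0, 0.1, -1.9]
grip_width: 0.0296
```

Run:
```python
from h import *
t=optics.camera("top");print(blobs(t));o=ctrl.get_obs();print(o["time_s"],o["ee_pos"],o["eef_rot"],o["force"],o["moment"])
```

```text
{'rusty': (np.int32(146), array([393.1, 240.7]), array([ 0.5387, -0.1616]), array([0.0298, 0.0325]), np.float64(0.0499))}
25.4 [0.52921559 0.00114293 0.00368482] [-1.57083525e+00 -3.94366441e-07  6.30525228e-02] [ 0.10541352  0.19563394 -2.40743439] [ 0.13916993  0.09190498 -0.04486212]
```

Within about half a millimetre of seated. A touch more, then release.

Emit:
jog_arm(targets=[[2,[0,0.07,0],0],[2,[0,0.07,0],0],[3,[0,0.05,0],0],[8,[0,0.05,0],0],[8,[0,0.05,0],0],[8,[0,0.05,0],0],[8,[0,0.05,0],0],[8,[0,0.05,0],0],[8,[0,0.05,0],0],[8,[0,0.05,0],0]], grip_force=10)

```text
time_s: 26.4
ee_pos: [0.5292, 0.0011, 0.0032]
eef_rot: [-1.571, 0.0, 0.063]
force: [0.4, -0.1, 0.3]
grip_width: 0.0794
```

Emit:
jog_arm(targets=[[8,[0,0,0],0],[8,[0,-3,0],0],[8,[0,-7,0],0],[8,[0,-11,0],0],[8,[0,-15,0],0],[8,[0,-15,5],0],[8,[0,-15,10],0],[8,[0,-15,15],0],[8,[0,-15,20],0],[8,[0,-15,25],0]])

```text
time_s: 27.4
ee_pos: [0.513, 0.2526, 0.1533]
eef_rot: [-1.571, -0.0, 0.063]
force: [0.8, 0.2, 0.2]
grip_width: 0.0798
```

Emit:
jog_arm(targets=[[8,[-5,0,5],0],[8,[-5,0,5],0],[8,[-5,0,5],0],[8,[-5,0,5],0]])

```text
time_s: 27.8
ee_pos: [0.4606, 0.2973, 0.1533]
eef_rot: [-1.571, -0.0, 0.064]
force: [0.7, -0.7, -0.2]
grip_width: 0.0798
```

Run:
```python
from h import *
c=optics.camera("scene");t=optics.camera("top");print(blobs(t),blobs(c));o=ctrl.get_obs();print(o["time_s"],o["ee_pos"],o["force"])
cv2.imwrite("pics/end.png",np.hstack([cv2.resize(c["img"][165:295,215:385],(420,321),interpolation=2),cv2.resize(t["img"][190:310,285:425],(375,321),interpolation=2)])[...,::-1])
```

```text
{'rusty': (np.int32(148), array([393.1, 240.7]), array([ 0.5387, -0.1616]), array([0.0298, 0.0333]), np.float64(0.0496)), 'blue': (np.int32(144), array([320. , 246.2]), array([ 0.5286, -0.0021]), array([0.0295, 0.0331]), np.float64(0.0496))} {'rusty': (np.int32(134), array([271. , 198.5]), array([ 0.54  , -0.1593]), array([0.032 , 0.0367]), np.float64(0.0492)), 'blue': (np.int32(155), array([325.1, 242.6]), array([0.5305, 0.0017]), array([0.0306, 0.0349]), np.float64(0.0489))}
27.9 [0.4611849  0.29663144 0.15320824] [ 0.92270052 -0.29453874 -0.09848404]
```

View pics/end.png

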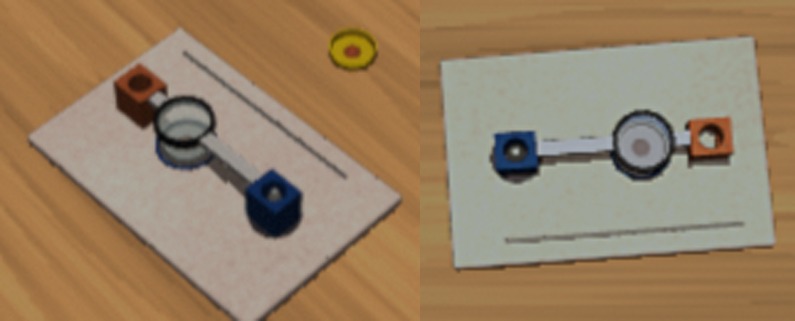

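The blue end is on the post, whose tip shows in the bore at right-view (516,152). The lens at (641,145) is over the dish. Both block tops are at the original height (0.0496), and the hand is clear. Handing in.

```bash
python3 -c "
from station import ctrl
print(ctrl.hand_in())"
```

```text
the job is handed in; nothing more can be done
None
```

The job is done and handed in at about 28 s of the 72 s allowed; the hand-in gives no verdict. I twisted the copper end off the post while easing it up and set the arm down flat on the table beside the board. After letting go, I re-gripped the arm by the blue end, turned it end for end and lowered it over the post.

**Last checks from the images:**
- **Fit:** the blue end is about 0.1 mm from the post's estimated axis, and the post tip shows in its bore.
- **Level:** both block tops are at 0.0496 m, the same height as when seated at the start.
- **Lens:** it stands over the dish. The dish showed no shift from its blue circle after the first set-down.
- **Forces:** upward pull while twisting stayed at or below about 7 N in the readings, under the post spring's 9 N. The fingers are open and the hand is well clear.
- **Not measured:** I did not read the post joint itself, and did not measure the jars and carton again; nothing was moved near them.

**What disagreed or went wrong:**
- **Missed first grip:** the images put the fingertips about 37 mm further back along the tool than its description says. My first grip therefore closed on nothing above the block, without harm, and I worked from the images after that.
- **Camera mismatch:** the scene camera reads about 3.5 mm too far in +y compared with the top camera and the robot, so I relied on the top camera.
- **Set-down contact:** setting the arm down on the table pressed with about 16 N for a moment.

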